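Lock a sachet-paper roll on its shaft with a linchpin

ROBOT

A 7-joint arm with a two-finger parallel gripper is mounted at the origin on the work surface. World frame = base frame: x ahead of the robot, y to its left, z up, the work surface at z = 0. Lengths are in m, angles in rad, forces in N, time in s.
With the tool pointing down it reaches from about 0.425 to 0.875 m from the base axis. Payload 4.7 kg.
Tool frame: the origin (TCP) lies at the very end of the fingers, on their centre line; the grasp point (between the pads) lies 19 mm behind it; z points along the fingers, y is the line along which they close (so a half turn about z gives the same grasp; the last joint's range is limited). The gripper opens to 87 mm and grips with 3 to 60 N. Pads are 19 mm wide; open, the fingers measure 117 mm over their backs; the gripper's body (75 mm by 190 mm) begins 51 mm behind the grasp point.
Start: joints at [-1.228, 0.321, -0.07, 1.45, 0.023, 1.371, -0.057], TCP at [0.21, 0.615, 0.223] pointing down, gripper open.
Joint ranges: [-2.86, 2.86], [-0.3, 2.09], [-1.38, 1.24], [0.06, 2.45], [-1.56, 4.7], [0.09, 2.05], [-2.69, 2.69]. Speed limits (rad/s): [2.57, 2.57, 3.14, 3.14, 3.14, 3.14, 3.14].

INTERFACE

Orientations are given as a rotation vector (axis times angle).
In Python, from bench import ctrl gives the robot as it stands.
- The arm moves only by the shell command python3 -m jog 'ROWS' [FORCE]. ROWS is JSON, a list that holds one entry, the list of rows, each a list of 7 numbers: the shift along the tool's x, y, z in mm, then the turn, a rotation vector about the tool's x, y, z in degrees, then the finger opening in mm, from 0 to 87. A call has 1 to 10 rows; each row is the pose to reach, as a shift and turn from the pose commanded when the call began, along the tool's axes at that moment; what a row does not reach only later rows make up. A row lasts 1/10 s, in which the tool goes at most 50 mm and 8.59 degrees, less where a joint would pass 70% of its speed; a pose out of reach is approached as far as the arm can. A call with a gripper value outside its range is refused whole. The fingers move at their own pace and stop on an object; FORCE is the grip in N (left out, the last holds). Time passes only in rows, so rows that repeat a pose let the fingers close. It gives the time, the measured TCP pose, the force, the opening and the grip force at its end, in the units of the state.
- ctrl.get_state(): the state, without advancing time (a new reading comes with each control period).
- ctrl.get_image(name): name is "side" or "top"; returns a dict with "image" (420x560x3 uint8, red, green, blue), "depth" (420x560 float32, m along the optical axis (not along the pixel's ray), 0 where there is no reading), "fov_y" (degrees; the focal length in pixels is half the picture's height over the tangent of half this angle, whatever the lens; pixels are square), "cx", "cy" (the principal point, pixels), "rvec" (rotation vector, rad) and "tvec" (3), from world to camera coordinates, as OpenCV has them. Camera axes: x right, y down, z forward; pixel columns grow to the right and rows downward; lengths in m; the calibration is good to about 2 mm. A picture is of the moment at which its call begins.
- ctrl.close_job(): hands the job in; it is judged then, once.
The state is a dict: "time": time; "joint_positions": joint angles; "qd": joint speeds; "joint_torque": joint torques, N m; "position": TCP position; "tool_rot": TCP orientation; "ft_force": force on the tool from outside, world axes, zero at the start; "torque": the same for the moment, N m; "grip_width": opening from 0.0 (shut) to 1.0 (fully open); "grip_force": force on a finger pad.
Only numpy, scipy, OpenCV 4.12 (cv2) and the standard library are available. Lean on these libraries where they do the work, as an engineer would, in place of code of your own. Each camera call takes 0.05 s, during which the arm holds its last target. There are 200 camera calls.

TASK

Secure the paper roll on the bench roll holder: take the linchpin out of its block, feel for the cross hole in the shaft's square end and push the pin gently down through it until its collar sits on the shaft, then swing the pin's wire ring down over the end of the shaft until it hangs straight down under the shaft. Do not force the pin or ring against the holder, leave the jar, carton and tray where they are, and let go of everything at the end.

Things in the scene. Friction and masses are not known exactly. Their poses are not given: they have to be found in the camera images.
- stand: Fixed roll holder, moved and turned each start. Origin on the bench below hole_out, z up. A steel shaft points along its +x, axis 130 mm up. White paper roll 100 mm across from x = -140 to -55 mm, hub 38 mm across to x = -39; upright behind the roll 172 mm high; foot x = -240 to -90, 12 mm high. Nothing stands below the shaft's end. Its tight bush holds the shaft against 50 N endwise.
- hole_out (a point): On the shaft's centre line, at the top face (142 mm up) of its square end bar, 24 x 24 mm; axes of stand. The pin hole goes straight down the bar, 10.5 mm across, mouth chamfer 1 mm. How far the shaft is drawn back is not measured: the hole's centre is 4 to 20 mm from this point towards -x, at y = 0, and the bar ends 24 mm beyond the hole's centre on +x.
- block: Grey plastic parking block, 60 x 60 x 50 mm, fixed; origin under its centre. The linchpin stands upright in the loose 11 mm hole in its top, collar on the top face.
- pin: The loose steel linchpin, about 90 g with ring. Origin on its axis at the collar's underside, z up along the pin, +x the side the ring points to. Shank below: 9 mm thick, 38 mm long, last 3 mm stepped down to 8.2 mm. Collar 20 mm across, 4 mm thick. Above it a square grip 14 x 14 mm up to z = 56 mm. A spring plunger 14 mm down the shaft's hole rubs on the shank: pushing it home takes 4 to 12 N.
- pin_grip (a point): Point on the pin's axis to grip it at, 40 mm above the collar's underside and 78 mm above the tip; axes of the pin. Grip across its y, with fingertips at least 18 mm above the collar's underside: below that lie the ring's axle (43 mm long, along y, 30 mm below this point) and its arms.
- pin_seat (a point): Point on the pin's axis at the underside of its collar, axes of the pin. Fully home when it lies on the top face of the shaft's bar, 142 mm above the bench.
- ring (a joint): Swing of the pin's wire ring about its axle (along the pin's y, 10 mm above the collar's underside). 0: points to the pin's +x, 15 degrees above level; 0.262: level; grows downwards; 1.833: its stop, straight down, bar under the shaft. Stiff: stays where left, 1.1 N at the bar moves it. The pin's +x must lie along the holder's +x within 10 degrees for the arms to pass beside the shaft.
- ring_bar (a point): Centre of the ring's cross bar, 56 mm from the axle. The ring is a U of 4 mm wire, arms 39 mm apart. The bar carries a thumb tab 14 mm wide and 4 mm thick that stands 28 mm off the bar's centre: upwards when the ring is level, away from the shaft's end when it hangs down.
- jar: Bystander: white medicine jar with a lid, 48 mm across, 85 mm high, loose; origin under its centre.
- carton: Bystander: flat paper carton 50 x 110 x 35 mm, loose; origin under its centre.
- tray: Bystander: aluminium counting tray 100 x 140 x 22 mm, loose; origin under its centre.
There are look-alikes about, which are no part of the job. Leave any orange or purple look-alike of the pin alone.

How it is judged:
On the way, in this order (a step that is already met when the one before it is completed fails the run):
1. the pin is through the shaft's hole with its collar down on the shaft, ring not yet swung down (z of pin_seat in the frame of stand between 0.138 and 0.1455 m and x of pin_seat in the frame of stand between -0.024 and 0 m and y of pin_seat in the frame of stand between -0.005 and 0.005 m and angle between pin_seat's own z axis and vertical below 0.15 rad and value of joint ring below 1 rad), for 0.2 s.
2. the ring is swung down past the shaft's end with the pin still home (z of pin_seat in the frame of stand between 0.138 and 0.1455 m and x of pin_seat in the frame of stand between -0.024 and 0 m and y of pin_seat in the frame of stand between -0.005 and 0.005 m and angle between pin_seat's own z axis and vertical below 0.15 rad and value of joint ring above 1.62 rad), for 0.2 s.
At the end, for the whole second after the job is handed in: The pin stands in the shaft's hole, upright within 0.15 rad, its collar's underside within 3.5 mm of the top face of the shaft's bar; the ring has swung down to within 0.21 rad of its stop (joint ring above 1.62), so that its cross bar is under the shaft; the pin is at rest (all of step 2 and linear speed of pin below 0.02 m/s); the robot touches nothing.
It fails at once if the pin or its ring is forced against the roll holder with more than 60 N (contact force between pin and stand above 60 N).
It fails at once if the white medicine jar is shifted by more than 20 mm (distance of jar from where it was at the start of the episode above 0.02 m).
It fails at once if the paper carton is shifted by more than 20 mm (distance of carton from where it was at the start of the episode above 0.02 m).
It fails at once if the counting tray is shifted by more than 20 mm (distance of tray from where it was at the start of the episode above 0.02 m).
It also fails if it takes over 70 s, if anything falls off the work surface, if the arm or the gripper's body presses on something with over 40 N, if the wrist force passes 120 N, or if a joint passes its speed limit or range.

## Working session

There is one attempt and no reset: what is moved stays moved. The work goes in short steps, Python scripts to look and compute and a shell command to move; the robot and the scene stay as the last step left them, time stands still between calls to the robot, and variables do not carry over. Pictures are saved under pics/ and viewed, at most 10 in all, crops included, and the job is handed in when it is done.

```bash
ls; mkdir -p pics; cat > h.py <<'E'
from bench import ctrl
import numpy as np, cv2
from scipy.spatial.transform import Rotation as R
def grab(name,tag):
    d=ctrl.get_image(name); np.savez('pics/'+tag+'.npz',**d)
    cv2.imwrite('pics/'+tag+'.png',d['image'][:,:,::-1]); return d
def load(tag): return {k:v for k,v in np.load('pics/'+tag+'.npz').items()}
def crop(tag,x0,y0,x1,y1,s,out):
    cv2.imwrite('pics/'+out+'.png',cv2.resize(load(tag)['image'][y0:y1,x0:x1,::-1],None,fx=s,fy=s,interpolation=cv2.INTER_CUBIC))
def cloud(d):
    Z=d['depth'];h,w=Z.shape;f=h/2/np.tan(np.radians(float(d['fov_y']))/2)
    u,v=np.meshgrid(np.arange(w),np.arange(h))
    P=np.stack([(u-d['cx'])/f*Z,(v-d['cy'])/f*Z,Z],-1)
    Rm=cv2.Rodrigues(d['rvec'].astype(float))[0]
    return (P-d['tvec'].reshape(3))@Rm
def ray(d,u,v,z):
    "world point on the pixel's ray at height z"
    h=d['image'].shape[0];f=h/2/np.tan(np.radians(float(d['fov_y']))/2)
    Rm=cv2.Rodrigues(d['rvec'].astype(float))[0];c=-Rm.T@d['tvec'].reshape(3)
    r=Rm.T@np.array([(u-d['cx'])/f,(v-d['cy'])/f,1]); return c+r*(z-c[2])/r[2]
def proj(d,p):
    h=d['image'].shape[0];f=h/2/np.tan(np.radians(float(d['fov_y']))/2)
    q=cv2.Rodrigues(d['rvec'].astype(float))[0]@np.array(p)+d['tvec'].reshape(3)
    return q[:2]/q[2]*f+[float(d['cx']),float(d['cy'])]
def togo(target,yaw=None):
    "shift in tool axes (mm) to a world point; yaw: wanted world angle of tool x axis"
    s=ctrl.get_state();Rt=R.from_rotvec(s['tool_rot']);print('pos',np.round(s['position'],4),'shift mm',np.round(Rt.inv().apply(np.array(target)-s['position'])*1000,1))
    print('tool axes\n',Rt.as_matrix().round(3))
E
python3 - <<'E'
from h import *
a=grab('top','t0');b=grab('side','s0')
for d in (a,b): print(d['fov_y'],d['cx'],d['cy'],d['rvec'],d['tvec'])
cv2.imwrite('pics/both.png',cv2.resize(np.vstack([a['image'],b['image']])[:,:,::-1],None,fx=.7,fy=.7))
print(ctrl.get_state())
E
```

```text
pics
49.78932709758102 281.289662508875 210.87370914199366 [ 2.14171459 -2.09261449  0.18793265] [-0.01741501  0.57686168  1.15402594]
43.01393406344205 283.1046035340808 209.25342280707355 [ 2.03438734 -0.69094294  0.35224134] [-0.43182069  0.26919244  1.20415469]
{'time': 0.1, 'joint_positions': array([-1.22789423,  0.32172227, -0.07007967,  1.45155168,  0.02257988,
        1.37078437, -0.05693293]), 'qd': array([-0.00052149, -0.002075  , -0.00145384, -0.00299149,  0.0010513 ,
        0.00299997,  0.00030996]), 'joint_torque': array([ 5.16318632e-04, -4.92573202e+01, -4.05496443e-01, -3.13395488e+01,
       -6.40736078e-02,  3.95450788e-02,  7.53091354e-05]), 'position': array([0.20977489, 0.61470176, 0.22158877]), 'tool_rot': array([-5.14146224e-01, -3.09903040e+00,  2.61851238e-03]), 'ft_force': array([ 0.86643592, -0.26839115,  0.89250999]), 'torque': array([ 0.03348027, -0.00400454,  0.02659513]), 'grip_force': 0.0, 'grip_width': 0.9985213083687632}
```

View pics/t0.png

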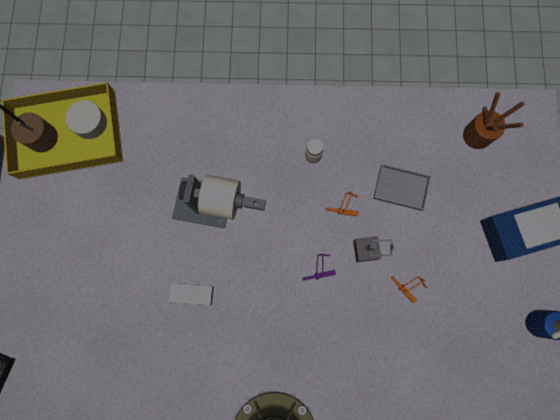

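View pics/s0.png

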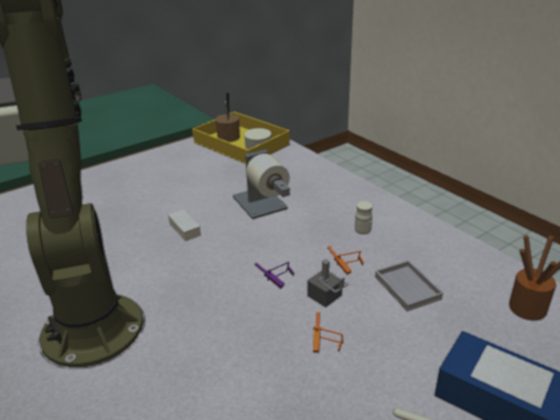

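The top view shows the stand at about (215,200) with its shaft end near (262,204), and the block with the pin at (372,248), ring bar near (392,247). The jar is at (315,148), the carton at (191,293) and the tray at (402,187).

```bash
python3 - <<'E'
from h import *
t=load('t0');s=load('s0')
print('tcp px',proj(t,[.2098,.6147,.2216]),proj(s,[.2098,.6147,.2216]), 'base',proj(t,[0,0,0]),proj(t,[.1,0,0]))
C=cloud(t)
for n,u,v in [('shaftend',262,204),('shaft',250,202),('roll',220,197),('block',360,250),('pin',374,247),('bar',392,247),('jar',315,148),('carton',191,293),('tray',402,187),('bench',300,350)]:
    print(n,C[v,u].round(4))
crop('t0',335,215,425,285,8,'c1'); crop('t0',170,165,280,235,7,'c2')
im=np.vstack([cv2.resize(cv2.imread('pics/c1.png'),(600,467))]);c2=cv2.imread('pics/c2.png')
E
```

```text
tcp px [ -7.92319054 356.10414857] [ 72.79480393 129.43093389] base [274.46088732 437.07270041] [275.49855547 395.56887529]
shaftend [0.5761 0.0428 0.1453]
shaft [0.5811 0.073  0.1422]
roll [0.5847 0.143  0.176 ]
block [ 0.4781 -0.2142  0.0469]
pin [ 0.4803 -0.2401  0.1041]
bar [ 0.4836 -0.2898  0.0848]
jar [ 0.7438 -0.0903  0.0863]
carton [0.3558 0.228  0.036 ]
tray [ 0.6626 -0.3404  0.0035]
bench [ 0.2149 -0.0617 -0.0024]
```

View pics/c1.png

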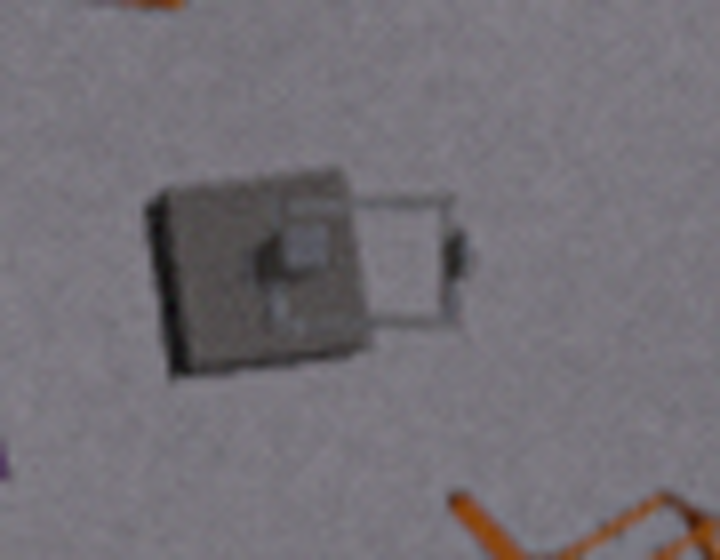

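View pics/c2.png

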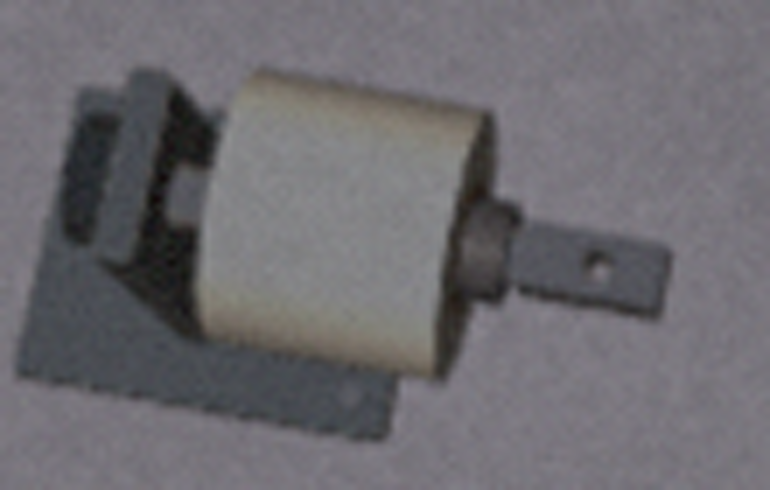

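The pin's grip top is at full-image (372.7,245.1), with the ring bar running from about (391,240) to (391.6,255). The shaft's hole shows at (255.1,202.3), and the bar ends near (265,204).

```bash
python3 - <<'E'
from h import *
t=load('t0')
c1=lambda x,y,z: ray(t,335+(x+.5)/8-.5,215+(y+.5)/8-.5,z)
c2=lambda x,y,z: ray(t,170+(x+.5)/7-.5,165+(y+.5)/7-.5,z)
ang=lambda a,b: np.degrees(np.arctan2(*(b-a)[1::-1]))
print('pin',c1(305,244,.106))
z=.0745
b1,b2=c1(450,202,z),c1(457,322,z);print('bar',(b1+b2)/2,'yaw+90',ang(b2,b1),np.linalg.norm(b1-b2))
print('tab',c1(457,253,.1))
print('pin->bar',ang(c1(305,244,.106),(b1+b2)/2),np.linalg.norm((c1(305,244,.106)-(b1+b2)/2)[:2]))
print('block edges',ang(c1(165,188,.05),c1(340,170,.05)),ang(c1(190,362,.05),c1(368,347,.05)))
print('hole',c2(599,264,.142))
print('shaft edges',ang(c2(520,222,.142),c2(670,245,.142)),ang(c2(515,288,.142),c2(655,316,.142)))
print('foot',ang(c2(18,375,.012),c2(385,440,.012)), c2(18,375,.012),c2(385,440,.012))
print('end',c2(666,280,.142), 'roll silhouettes',ang(c2(265,70,.13),c2(490,110,.13)),ang(c2(205,340,.13),c2(435,378,.13)))
# cloud of shaft top face
C=cloud(t);sub=C[170:230,235:275].reshape(-1,3);m=(abs(sub[:,2]-.142)<.008)&(sub[:,1]<.085)&(sub[:,1]>.02);q=sub[m]
print(len(q),q.mean(0),cv2.minAreaRect(q[:,:2].astype(np.float32)*1000))
sub=C[160:230,190:250].reshape(-1,3);q=sub[(sub[:,2]>.165)&(sub[:,2]<.19)];print('roll',len(q),q.mean(0),cv2.minAreaRect(q[:,:2].astype(np.float32)*1000))
sub=C[215:280,340:385].reshape(-1,3);q=sub[(sub[:,2]>.09)];print('pin top',len(q),q.mean(0))
q=sub[(sub[:,2]>.04)&(sub[:,2]<.06)];print('block',len(q),cv2.minAreaRect(q[:,:2].astype(np.float32)*1000))
E
```

```text
pin [ 0.48494452 -0.23655622  0.106     ]
bar [ 0.48399703 -0.29025854  0.0745    ] yaw+90 2.0998177064693473 0.03880719899716054
tab [ 0.4839029  -0.28552957  0.1       ]
pin->bar -91.01078972782902 0.05371068380458337
block edges -82.78830737922628 -83.86449817357942
hole [0.58069155 0.06021271 0.142     ]
shaft edges -97.63546734168682 -100.21230148000858
foot -98.79805066660535 [0.55803637 0.29769521 0.012     ] [0.53539411 0.15140218 0.012     ]
end [0.57542516 0.03625309 0.142     ] roll silhouettes -99.10438984306111 -98.18613116349147
184 [0.58082387 0.06075693 0.14178126] ((581.2623291015625, 61.05318069458008), (48.895633697509766, 24.544340133666992), 81.10718536376953)
roll 1079 [0.59547825 0.15457843 0.17492941] ((598.8035278320312, 166.99246215820312), (119.77791595458984, 78.18435668945312), 80.6844711303711)
pin top 58 [ 0.44486833 -0.17237781  0.43748912]
block 437 ((485.1159973144531, -239.97625732421875), (60.0255126953125, 69.85797882080078), 7.698055267333984)
```

```bash
python3 -m jog '[[[-329,-220,-40,0,0,70.7,87],[-329,-220,-40,0,0,70.7,87],[-329,-220,-40,0,0,70.7,87],[-329,-220,-40,0,0,70.7,87],[-329,-220,-40,0,0,70.7,87],[-329,-220,-40,0,0,70.7,87],[-329,-220,-40,0,0,70.7,87],[-329,-220,-40,0,0,70.7,87],[-329,-220,-40,0,0,70.7,87],[-329,-220,-40,0,0,70.7,87]]]' 10; python3 -c "
from h import *
togo([.4847,-.237,.15])"
```

```text
time: 1.1
position: [0.451, 0.2993, 0.2625]
tool_rot: [-2.216, -2.226, 0.0]
ft_force: [0.4, 0.7, -0.1]
grip_width: 1.001
grip_force: 0.0
pos [0.451  0.2993 0.2625] shift mm [-536.4   31.3  112.3]
tool axes
 [[-0.005  1.    -0.   ]
 [ 1.     0.005  0.   ]
 [ 0.    -0.    -1.   ]]
```

```bash
python3 -m jog '[[[-470,28,0,0,0,0,60],[-470,28,0,0,0,0,60],[-470,28,0,0,0,0,60],[-470,28,0,0,0,0,60],[-470,28,0,0,0,0,60],[-470,28,0,0,0,0,60],[-470,28,0,0,0,0,60],[-470,28,0,0,0,0,60],[-470,28,0,0,0,0,60],[-470,28,0,0,0,0,60]]]' 10; python3 -m jog '[[[-66,3,60,0,0,0,50],[-66,3,120,0,0,0,50],[-66,3,120,0,0,0,50],[-66,3,120,0,0,0,50],[-66,3,120,0,0,0,50]]]'; python3 -c "
from h import *
togo([.4847,-.237,.071])
d=grab('side','s1');p=proj(d,[.4847,-.237,.09]).astype(int);print(p)
crop('s1',p[0]-50,p[1]-50,p[0]+50,p[1]+40,6,'c3')"
```

```text
time: 2.1
position: [0.4815, -0.1729, 0.2627]
tool_rot: [2.214, 2.227, -0.001]
ft_force: [0.0, -0.3, -0.5]
grip_width: 0.69
grip_force: 0.0
time: 2.6
position: [0.4858, -0.2336, 0.1425]
tool_rot: [-2.209, -2.232, 0.001]
ft_force: [0.3, -1.0, 0.0]
grip_width: 0.577
grip_force: 0.0
pos [ 0.4858 -0.2336  0.1425] shift mm [-3.5 -1.  71.5]
tool axes
 [[-0.01   1.    -0.002]
 [ 1.     0.01   0.   ]
 [ 0.    -0.002 -1.   ]]
[324 265]
```

View pics/c3.png

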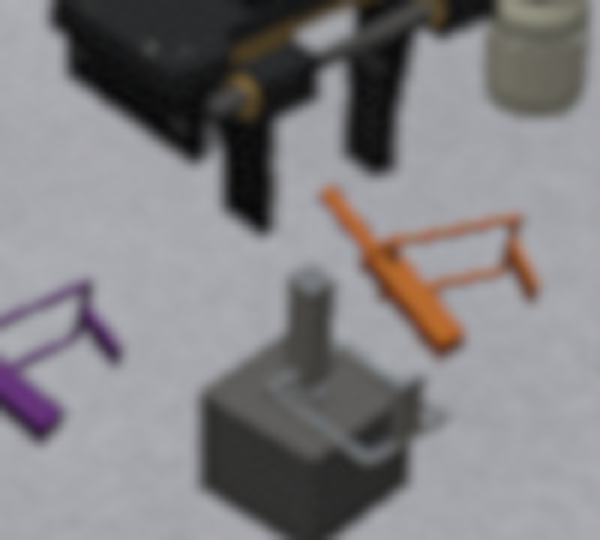

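The side view shows the pin top at full-image (325.8,260.3), with the open fingers above it.

```bash
python3 -c "
from h import *
d=load('s1');print(ray(d,274+311.5/6-.5,215+273.5/6-.5,.106))
# gripper tip check: fingertip lower corners seen
print(proj(d,[.4858,-.2336,.1425]))
s0=load('s0');crop('s0',245,165,305,205,10,'c4')
print(proj(s0,[.5807,.0602,.142]))
togo([.4847,-.237,.071])"
```

```text
[ 0.48459598 -0.2397427   0.106     ]
[324.35195197 245.76518479]
[280.85734342 183.98431396]
pos [ 0.487  -0.2337  0.1438] shift mm [-3.3 -2.4 72.8]
tool axes
 [[-0.011  1.     0.001]
 [ 1.     0.011  0.   ]
 [ 0.     0.001 -1.   ]]
```

View pics/c4.png

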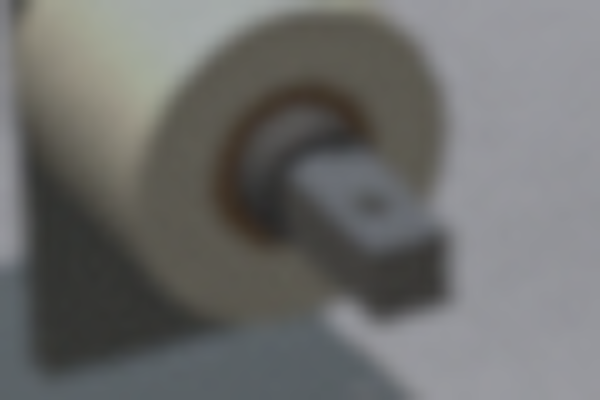

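Hole in the side view is at about (281.8,185.0).

```bash
python3 -m jog '[[[-4,-1.5,30,0,0,0,50],[-4,-1.5,60,0,0,0,50],[-4,-1.5,72,0,0,0,50],[-4,-1.5,72,0,0,0,50],[-4,-1.5,72,0,0,0,50]]]' 10; python3 -c "
from h import *
d=load('s0');print('hole side',ray(d,281.85,185.05,.142))
P=[ctrl.get_state()['position'] for _ in range(5)];print(np.round(P,4))"
```

```text
time: 3.15
position: [0.4857, -0.2389, 0.0724]
tool_rot: [2.21, 2.23, 0.003]
ft_force: [-0.0, -0.5, -0.2]
grip_width: 0.576
grip_force: 0.0
hole side [0.57925706 0.05370591 0.142     ]
[[ 0.4857 -0.2389  0.0724]
 [ 0.4857 -0.2389  0.0724]
 [ 0.4857 -0.2389  0.0724]
 [ 0.4857 -0.2389  0.0724]
 [ 0.4857 -0.2389  0.0724]]
```

```bash
python3 -m jog '[[[0,0,0,0,0,0,10],[0,0,0,0,0,0,10],[0,0,0,0,0,0,10],[0,0,0,0,0,0,10],[0,0,0,0,0,0,10],[0,0,0,0,0,0,10],[0,0,0,0,0,0,10],[0,0,0,0,0,0,10]]]' 40; python3 -m jog '[[[0,0,-25,0,0,0,10],[0,0,-50,0,0,0,10],[0,0,-100,0,0,0,10],[0,0,-130,0,0,0,10],[0,0,-160,0,0,0,10],[0,0,-160,0,0,0,10]]]'; python3 -c "
from h import *
togo([.58,.057,.24])"
```

```text
time: 3.95
position: [0.4842, -0.239, 0.0706]
tool_rot: [2.212, 2.23, 0.0]
ft_force: [0.2, 0.1, 0.2]
grip_width: 0.157
grip_force: 40.0
time: 4.55
position: [0.4862, -0.2402, 0.2345]
tool_rot: [2.208, 2.226, 0.007]
ft_force: [-0.4, -0.1, -1.7]
grip_width: 0.16
grip_force: 40.0
pos [ 0.4862 -0.2402  0.2345] shift mm [296.5  96.2  -5.2]
tool axes
 [[-0.008  1.     0.007]
 [ 1.     0.008 -0.001]
 [-0.001  0.007 -1.   ]]
```

```bash
python3 -m jog '[[[296,94,0,0,0,9.3,10],[296,94,0,0,0,9.3,10],[296,94,0,0,0,9.3,10],[296,94,0,0,0,9.3,10],[296,94,0,0,0,9.3,10],[296,94,0,0,0,9.3,10],[296,94,0,0,0,9.3,10],[296,94,0,0,0,9.3,10],[296,94,15,0,0,9.3,10],[296,94,15,0,0,9.3,10]]]'; python3 -c "
from h import *
togo([.58,.056,.216])
a=grab('top','t2');d=grab('side','s2');p=proj(d,[.58,.057,.16]).astype(int);print(p)
crop('s2',p[0]-40,p[1]-40,p[0]+40,p[1]+30,8,'c5')
q=proj(a,[.58,.057,.2]);print(q)"
```

```text
time: 5.55
position: [0.5738, 0.0552, 0.2127]
tool_rot: [-2.388, -2.039, 0.007]
ft_force: [-0.5, 0.5, -1.1]
grip_width: 0.155
grip_force: 40.0
pos [0.5738 0.0552 0.2127] shift mm [ 1.8  5.9 -3.3]
tool axes
 [[ 0.157  0.988 -0.004]
 [ 0.988 -0.157 -0.002]
 [-0.002 -0.004 -1.   ]]
[281 178]
[254.86894812 197.53064901]
```

View pics/c5.png

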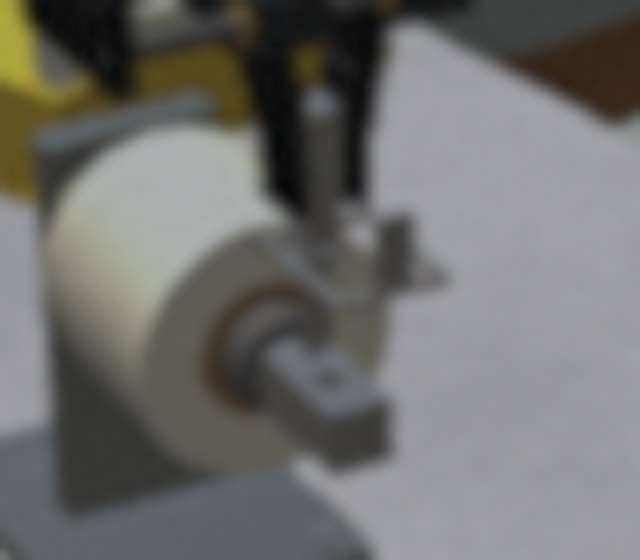

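The pin hangs upright, top at crop (322,102); the hole shows at crop (328,378). The gripped pin lies slightly off it.

```bash
cat >> h.py <<'E'
def avg(n=6):
    P=[];F=[]
    for _ in range(n):
        ctrl.get_image('side');s=ctrl.get_state();P.append(s['position']);F.append(s['ft_force'])
    print('t',s['time'],'pos',np.mean(P,0).round(4),'sd',np.std(P,0).round(4),'F',np.mean(F,0).round(2),'grip',s['grip_width']);return np.mean(P,0)
E
python3 -c "
from h import *
p=avg(8)
d=load('s2')
a=ray(d,241+322.5/8-.5,138+103/8-.5,p[2]+.035);b=ray(d,241+328.5/8-.5,138+378.5/8-.5,.142)
print('pin',a,'hole',b,'diff',b-a)
t=load('t0')
C=cloud(d)
"
```

```text
t 6.05 pos [0.5758 0.057  0.2158] sd [0.0002 0.0006 0.0002] F [ 0.11 -0.17 -0.66] grip 0.1597608488491787
pin [0.57368328 0.04624651 0.25082921] hole [0.57943721 0.05526367 0.142     ] diff [ 0.00575393  0.00901715 -0.10882921]
```

```bash
python3 -m jog '[[[0.3,4.2,0,0,0,0,10],[0.3,4.2,4,0,0,0,10],[0.3,4.2,8,0,0,0,10],[0.3,4.2,11,0,0,0,10],[0.3,4.2,11,0,0,0,10],[0.3,4.2,12,0,0,0,10],[0.3,4.2,13,0,0,0,10],[0.3,4.2,13,0,0,0,10]]]'; python3 -m jog '[[[0,0,1,0,0,0,10],[0,0,1.5,0,0,0,10],[0,0,2,0,0,0,10],[0,0,2,0,0,0,10]]]'
```

```text
time: 6.85
position: [0.5799, 0.0574, 0.2025]
tool_rot: [-2.386, -2.044, -0.0]
ft_force: [-0.4, -0.1, -1.4]
grip_width: 0.155
grip_force: 40.0
time: 7.25
position: [0.5799, 0.0574, 0.2005]
tool_rot: [-2.386, -2.044, -0.0]
ft_force: [0.4, 0.8, -0.6]
grip_width: 0.158
grip_force: 40.0
```

```bash
python3 -c "
from h import *
avg(3)
crop('s2',255,130,310,200,9,'x')"
```

```text
t 7.4 pos [0.5799 0.0574 0.2006] sd [0. 0. 0.] F [ 0.2  -0.15 -1.52] grip 0.15541533164535531
```

```bash
python3 -m jog '[[[0,0,0.5,0,0,0,10],[0,0,1,0,0,0,10],[0,0,1.5,0,0,0,10],[0,0,1.5,0,0,0,10]]]'; python3 -m jog '[[[0,0,0.5,0,0,0,10],[0,0,1,0,0,0,10],[0,0,1.5,0,0,0,10],[0,0,1.5,0,0,0,10]]]'
```

```text
time: 7.8
position: [0.5799, 0.0574, 0.199]
tool_rot: [-2.386, -2.044, 0.0]
ft_force: [-0.2, -0.0, -0.7]
grip_width: 0.158
grip_force: 40.0
time: 8.2
position: [0.5799, 0.0574, 0.1975]
tool_rot: [-2.386, -2.044, 0.0]
ft_force: [0.2, 0.2, -1.1]
grip_width: 0.159
grip_force: 40.0
```

```bash
python3 -m jog '[[[0,0,1,0,0,0,10],[0,0,2,0,0,0,10],[0,0,3,0,0,0,10],[0,0,3,0,0,0,10]]]'; python3 -m jog '[[[0,0,1,0,0,0,10],[0,0,2,0,0,0,10],[0,0,3,0,0,0,10],[0,0,3,0,0,0,10]]]'
```

```text
time: 8.6
position: [0.5799, 0.0573, 0.1944]
tool_rot: [2.386, 2.044, -0.0]
ft_force: [0.5, -0.2, -1.4]
grip_width: 0.161
grip_force: 40.0
time: 9.0
position: [0.5799, 0.0574, 0.1914]
tool_rot: [2.386, 2.044, -0.0]
ft_force: [-0.5, 0.9, -1.4]
grip_width: 0.154
grip_force: 40.0
```

```bash
python3 -m jog '[[[0,0,1,0,0,0,10],[0,0,2,0,0,0,10],[0,0,3,0,0,0,10],[0,0,4,0,0,0,10],[0,0,4,0,0,0,10]]]'; python3 -m jog '[[[0,0,1,0,0,0,10],[0,0,2,0,0,0,10],[0,0,3,0,0,0,10],[0,0,4,0,0,0,10],[0,0,4,0,0,0,10]]]'
```

```text
time: 9.5
position: [0.5801, 0.0567, 0.1877]
tool_rot: [2.386, 2.043, -0.0]
ft_force: [-0.0, -2.4, 0.3]
grip_width: 0.155
grip_force: 40.0
time: 10.0
position: [0.5802, 0.0566, 0.1838]
tool_rot: [2.386, 2.042, -0.0]
ft_force: [-0.1, -4.3, 2.8]
grip_width: 0.159
grip_force: 40.0
```

```bash
python3 -m jog '[[[-1,0,0,0,0,0,10],[-1,0,1,0,0,0,10],[-1,0,2,0,0,0,10],[-1,0,3,0,0,0,10],[-1,0,4,0,0,0,10],[-1,0,4,0,0,0,10]]]'; python3 -m jog '[[[0,0,1,0,0,0,10],[0,0,2,0,0,0,10],[0,0,3,0,0,0,10],[0,0,4,0,0,0,10],[0,0,4,0,0,0,10]]]'
```

```text
time: 10.6
position: [0.58, 0.0565, 0.1793]
tool_rot: [2.386, 2.044, 0.001]
ft_force: [1.8, -3.3, 1.7]
grip_width: 0.156
grip_force: 40.0
time: 11.1
position: [0.5799, 0.0566, 0.1753]
tool_rot: [2.386, 2.044, 0.001]
ft_force: [1.7, -3.0, 2.2]
grip_width: 0.156
grip_force: 40.0
```

```bash
python3 -m jog '[[[-0.5,0,1,0,0,0,10],[-0.5,0,2,0,0,0,10],[-0.5,0,3,0,0,0,10],[-0.5,0,4,0,0,0,10],[-0.5,0,5,0,0,0,10],[-0.5,0,6,0,0,0,10],[-0.5,0,7,0,0,0,10],[-0.5,0,8,0,0,0,10],[-0.5,0,9,0,0,0,10],[-0.5,0,9,0,0,0,10]]]'; python3 -m jog '[[[0,0,0.5,0,0,0,10],[0,0,1,0,0,0,10],[0,0,1.5,0,0,0,10],[0,0,1.5,0,0,0,10]]]'
```

```text
time: 12.1
position: [0.58, 0.0566, 0.1665]
tool_rot: [-2.385, -2.044, -0.002]
ft_force: [3.0, -1.2, 1.8]
grip_width: 0.158
grip_force: 40.0
time: 12.5
position: [0.58, 0.0566, 0.1654]
tool_rot: [-2.385, -2.044, -0.002]
ft_force: [2.2, -1.5, 4.2]
grip_width: 0.157
grip_force: 40.0
```

```bash
python3 -m jog '[[[0,0,0.5,0,0,0,10],[0,0,1,0,0,0,10],[0,0,1,0,0,0,10]]]'; python3 -m jog '[[[0,0,0.5,0,0,0,10],[0,0,1,0,0,0,10],[0,0,1,0,0,0,10]]]'
```

```text
time: 12.8
position: [0.58, 0.0566, 0.1643]
tool_rot: [-2.385, -2.044, -0.002]
ft_force: [1.3, -0.8, 5.5]
grip_width: 0.158
grip_force: 40.0
time: 13.1
position: [0.58, 0.0566, 0.1633]
tool_rot: [-2.385, -2.044, -0.002]
ft_force: [1.4, -0.6, 5.3]
grip_width: 0.158
grip_force: 40.0
```

```bash
python3 -m jog '[[[0,0,0.5,0,0,0,10],[0,0,1,0,0,0,10],[0,0,1,0,0,0,10]]]'; python3 -m jog '[[[0,0,0.4,0,0,0,10],[0,0,0.8,0,0,0,10],[0,0,0.8,0,0,0,10]]]'
```

```text
time: 13.4
position: [0.58, 0.0566, 0.1625]
tool_rot: [-2.385, -2.044, -0.002]
ft_force: [1.8, 0.3, 6.1]
grip_width: 0.155
grip_force: 40.0
time: 13.7
position: [0.5801, 0.0566, 0.1624]
tool_rot: [-2.385, -2.044, -0.003]
ft_force: [0.2, -0.4, 10.3]
grip_width: 0.154
grip_force: 40.0
```

```bash
python3 -m jog '[[[0,0,0.5,0,0,0,10],[0,0,1,0,0,0,10],[0,0,1,0,0,0,10],[0,0,1,0,0,0,10]]]'; python3 -c "
from h import *
avg(3)
d=grab('side','s3');crop('s3',241,128,321,198,8,'c6')"
```

```text
time: 14.1
position: [0.5801, 0.0567, 0.1623]
tool_rot: [-2.385, -2.044, -0.003]
ft_force: [-2.0, -0.2, 14.9]
grip_width: 0.154
grip_force: 40.0
t 14.25 pos [0.5801 0.0567 0.1624] sd [0. 0. 0.] F [-1.59  0.03 15.33] grip 0.15224111882888144
```

View pics/c6.png

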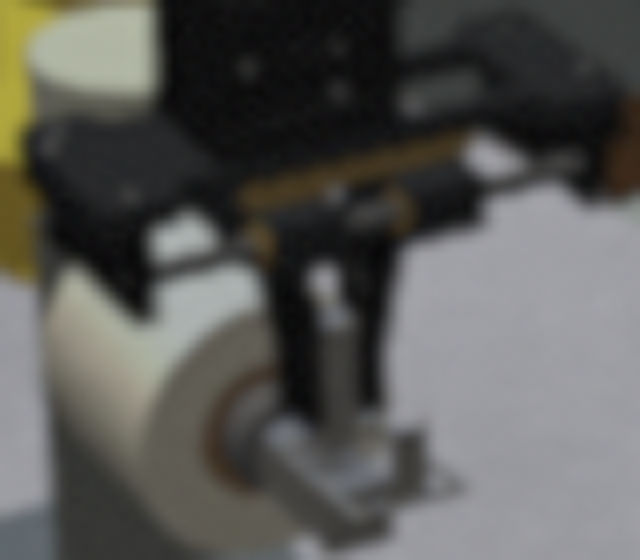

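The pin is seated with its collar on the bar and the ring still up. Next I release it and retreat.

```bash
python3 -m jog '[[[0,0,-2,0,0,0,10],[0,0,-2,0,0,0,40],[0,0,-2,0,0,0,40],[0,0,-2,0,0,0,40],[0,0,-2,0,0,0,40],[0,0,-30,0,0,0,40],[0,0,-70,0,0,0,40],[0,0,-100,0,0,0,40],[0,0,-100,0,0,0,30],[0,0,-100,0,0,0,20]]]'; python3 -m jog '[[[-55,0,0,0,8,0,0],[-55,0,0,0,16,0,0],[-55,0,0,0,24,0,0],[-55,0,0,0,32,0,0],[-55,0,0,0,35,0,0],[-55,0,0,0,35,0,0],[-55,0,0,0,35,0,0]]]' 20; python3 -c "
from h import *
p=avg(3);h=np.array([.5801,.0567]);e=np.array([-.153,-.988]);n=np.array([.988,-.153]);print('stand xyz from pin mm',(p[:2]-h)@e*1e3,(p[:2]-h)@n*1e3,p[2]*1e3)
togo(p);print(ctrl.get_state()['joint_positions'].round(2))
a=grab('side','s4');crop('s4',241,108,341,198,6,'c7')"
```

```text
time: 15.3
position: [0.5798, 0.056, 0.2605]
tool_rot: [-2.386, -2.044, -0.001]
ft_force: [-0.2, 0.7, -0.8]
grip_width: 0.352
grip_force: 0.0
time: 16.0
position: [0.5708, 0.002, 0.259]
tool_rot: [-2.03, -1.737, -0.637]
ft_force: [0.3, -0.1, 0.1]
grip_width: 0.006
grip_force: 0.0
t 16.15 pos [0.5713 0.0031 0.2601] sd [0.0001 0.0002 0.0003] F [-0.02 -0.16  0.42] grip 0.005299057411480622
stand xyz from pin mm 54.312219514391174 -0.5348688648425742 260.1018003736057
pos [0.5714 0.0033 0.2604] shift mm [-0.4 -0.1  0.2]
tool axes
 [[ 0.123  0.989  0.087]
 [ 0.81  -0.151  0.567]
 [ 0.573  0.    -0.819]]
[-0.34  0.22  0.76  1.7  -0.74  1.5   0.41]
```

View pics/c7.png

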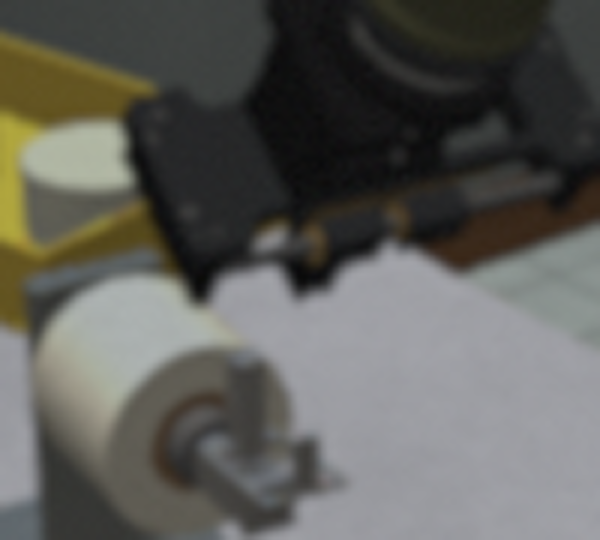

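Nine pictures used. The pin stands upright and the fingers are clear above the tab, whose tip is at crop (305,445).

```bash
python3 - <<'E'
import numpy as np
x0,z0=49,200
for th,o in [(-15,0),(0,0),(15,0),(30,0),(45,0),(60,0),(75,0),(83,0),(90,0),(94,0)]:
    t=np.radians(th);x=56*np.cos(t)+28*np.sin(t)+2.5;z=152-56*np.sin(t)+28*np.cos(t)-1
    dx,dz=x-x0,z-z0;print(th,round(x,1),round(z,1),'tool',round(-.819*dx+.573*dz,1),round(-.573*dx-.819*dz,1))
E
python3 -m jog '[[[-15,0.5,26,0,0,0,0],[-25,0.5,43,0,0,0,0],[-30,0.5,52,0,0,0,0],[-30,0.5,52,0,0,0,0]]]'; python3 -c "
from h import *
avg(2)"
```

```text
-15 49.3 192.5 tool -4.6 5.9
0 58.5 179.0 tool -19.8 11.8
15 63.8 163.6 tool -33.0 21.3
30 65.0 147.2 tool -43.3 34.0
45 61.9 131.2 tool -50.0 49.0
60 54.7 116.5 tool -52.6 65.1
75 44.0 104.2 tool -50.9 81.3
83 37.1 98.8 tool -48.2 89.7
90 30.5 95.0 tool -45.0 96.6
94 26.5 93.2 tool -42.8 100.4
time: 16.6
position: [0.5716, 0.0077, 0.1988]
tool_rot: [-2.028, -1.737, -0.636]
ft_force: [-0.7, -0.5, -0.1]
grip_width: 0.004
grip_force: 0.0
t 16.7 pos [0.5726 0.007  0.2005] sd [0.0003 0.0002 0.0004] F [ 0.06 -0.57  0.44] grip 0.007059249753700901
```

```bash
python3 -m jog '[[[-4.6,0,5.9,0,0,0,0],[-10,0,8,0,0,0,0],[-15,0,10,0,0,0,0],[-20,0,12,0,0,0,0],[-24,0,15,0,0,0,0],[-29,0,18,0,0,0,0],[-33,0,21,0,0,0,0],[-33,0,21,0,0,0,0]]]'; python3 -m jog '[[[-4,0,4,0,0,0,0],[-7,0,8,0,0,0,0],[-10,0,13,0,0,0,0],[-13,0,18,0,0,0,0],[-15,0,23,0,0,0,0],[-17,0,28,0,0,0,0],[-17,0,28,0,0,0,0]]]'; python3 -c "
from h import *
p=avg(2);h=np.array([.5801,.0567]);e=np.array([-.153,-.988]);n=np.array([.988,-.153]);print('stand xyz from pin mm',(p[:2]-h)@e*1e3,(p[:2]-h)@n*1e3,p[2]*1e3)
a=grab('side','s5')"
```

```text
time: 17.5
position: [0.5699, -0.0086, 0.1635]
tool_rot: [-2.031, -1.737, -0.639]
ft_force: [-0.1, -1.6, 1.0]
grip_width: 0.002
grip_force: 0.7
time: 18.2
position: [0.5701, -0.0048, 0.1307]
tool_rot: [-2.028, -1.738, -0.639]
ft_force: [-0.3, -0.0, -0.1]
grip_width: 0.005
grip_force: 0.0
t 18.3 pos [ 0.5703 -0.0048  0.1314] sd [0.0001 0.     0.0002] F [-0.2   0.22  0.54] grip 0.01148169562640031
stand xyz from pin mm 62.28335013912781 -0.23678022726207607 131.3821742116368
```

```bash
cat >> h.py <<'E'
def ringpts(tag):
    C=cloud(load(tag)).reshape(-1,3);h=np.array([.5801,.0567]);e=np.array([-.153,-.988]);n=np.array([.988,-.153])
    S=np.c_[(C[:,:2]-h)@e,(C[:,:2]-h)@n,C[:,2]]*1e3
    m=(abs(S[:,0]-38)<32)&(abs(S[:,1])<28)&(S[:,2]>85)&(S[:,2]<200)
    return S[m]
E
python3 -c "
from h import *
for t in ('s4','s5'):
    S=ringpts(t);S=S[S[:,0]>27];print(t,len(S));print(S[np.argsort(-S[:,0])][:45].round(0).astype(int).tolist())"
```

```text
s4 88
[[63, -4, 172], [63, 5, 179], [62, -7, 167], [62, -13, 156], [62, -1, 159], [62, -19, 158], [62, -22, 156], [61, 0, 167], [60, -6, 177], [60, -18, 154], [60, 0, 164], [60, -3, 155], [60, -5, 174], [60, 4, 172], [60, 12, 157], [60, 4, 180], [60, -5, 180], [60, 16, 156], [59, -5, 159], [59, 4, 183], [59, -2, 179], [59, 10, 154], [59, -2, 161], [59, 1, 181], [59, 4, 168], [58, 1, 174], [58, 4, 156], [58, -1, 181], [58, 4, 165], [58, -1, 175], [58, -8, 153], [58, 7, 160], [58, 23, 153], [58, -1, 172], [57, 2, 159], [57, 2, 153], [57, 14, 152], [57, 2, 168], [57, -13, 151], [57, -13, 154], [57, -1, 156], [57, 8, 178], [57, -4, 151], [57, 8, 172], [57, -4, 154]]
s5 14
[[69, -8, 143], [67, -7, 145], [62, -7, 142], [59, -6, 137], [53, -6, 134], [49, -7, 117], [46, -17, 113], [45, -1, 113], [44, -10, 112], [43, -19, 111], [43, -6, 110], [41, 3, 110], [41, -12, 111], [41, 7, 109]]
```

The depth shows the ring at about 43° below level, so it is following the finger. Next I push it on to its stop.

```bash
python3 -m jog '[[[-1,0,5,0,0,0,0],[-2,0,10,0,0,0,0],[-2.6,0,16,0,0,0,0],[-2.2,0,21,0,0,0,0],[-1.6,0,27,0,0,0,0],[-0.9,0,32,0,0,0,0],[0.5,0,37,0,0,0,0],[1.8,0,41,0,0,0,0],[1.8,0,41,0,0,0,0]]]'; python3 -m jog '[[[1,0,2,0,0,0,0],[2,0,4,0,0,0,0],[3,0,6,0,0,0,0],[3,0,6,0,0,0,0]]]';  python3 -c "
from h import *
p=avg(2);h=np.array([.5801,.0567]);e=np.array([-.153,-.988]);n=np.array([.988,-.153]);print('stand xyz from pin mm',(p[:2]-h)@e*1e3,(p[:2]-h)@n*1e3,p[2]*1e3)"
```

```text
time: 19.25
position: [0.5742, 0.0197, 0.0987]
tool_rot: [-2.028, -1.739, -0.639]
ft_force: [0.2, -0.7, -0.3]
grip_width: 0.003
grip_force: 0.0
time: 19.65
position: [0.5753, 0.0249, 0.0958]
tool_rot: [-2.029, -1.738, -0.64]
ft_force: [0.6, -0.5, 0.1]
grip_width: 0.003
grip_force: 0.2
t 19.75 pos [0.5753 0.0247 0.0959] sd [0. 0. 0.] F [ 0.15 -0.13 -0.33] grip 0.002210247066545021
stand xyz from pin mm 32.30138909465903 0.16141875654264037 95.9330472078552
```

```bash
python3 -m jog '[[[0.6,0,0.9,0,0,0,0],[1.2,0,1.8,0,0,0,0],[1.8,0,2.7,0,0,0,0],[1.8,0,2.7,0,0,0,0]]]'; python3 -m jog '[[[0.6,0,0.9,0,0,0,0],[1.2,0,1.8,0,0,0,0],[1.2,0,1.8,0,0,0,0]]]';  python3 -c "
from h import *
p=avg(2);h=np.array([.5801,.0567]);e=np.array([-.153,-.988]);n=np.array([.988,-.153]);print('stand xyz from pin mm',(p[:2]-h)@e*1e3,(p[:2]-h)@n*1e3,p[2]*1e3)"
```

```text
time: 20.15
position: [0.5759, 0.0271, 0.0947]
tool_rot: [-2.03, -1.738, -0.64]
ft_force: [-0.4, -2.2, 0.2]
grip_width: 0.002
grip_force: 0.8
time: 20.45
position: [0.5761, 0.0297, 0.0939]
tool_rot: [-2.029, -1.738, -0.64]
ft_force: [-0.4, -1.6, 0.1]
grip_width: 0.002
grip_force: 0.7
t 20.55 pos [0.5761 0.0298 0.0939] sd [0. 0. 0.] F [-0.31 -1.76  0.38] grip 0.004979684052393835
stand xyz from pin mm 27.234372467689326 0.16486051401745233 93.93973574959361
```

```bash
python3 -m jog '[[[0.8,0,0.6,0,0,0,0],[1.6,0,1.2,0,0,0,0],[1.6,0,1.2,0,0,0,0]]]'; python3 -m jog '[[[0.8,0,0.6,0,0,0,0],[1.6,0,1.2,0,0,0,0],[1.6,0,1.2,0,0,0,0]]]';  python3 -c "
from h import *
p=avg(2);h=np.array([.5801,.0567]);e=np.array([-.153,-.988]);n=np.array([.988,-.153]);print('stand xyz from pin mm',(p[:2]-h)@e*1e3,(p[:2]-h)@n*1e3,p[2]*1e3)
grab('side','s6');S=ringpts('s6');S=S[(S[:,2]<116)];print(S.round(0).astype(int).tolist())"
```

```text
time: 20.85
position: [0.5765, 0.0312, 0.0939]
tool_rot: [-2.03, -1.739, -0.64]
ft_force: [-0.5, -2.8, 1.2]
grip_width: 0.002
grip_force: 1.2
time: 21.15
position: [0.5769, 0.0321, 0.0937]
tool_rot: [-2.032, -1.739, -0.64]
ft_force: [-1.2, -6.3, 2.1]
grip_width: -0.002
grip_force: 2.3
t 21.25 pos [0.5768 0.0321 0.0937] sd [0. 0. 0.] F [-1.56 -6.02  1.69] grip 0.002958087404176597
stand xyz from pin mm 24.84028408345532 0.5521494273273596 93.73983838769314
[[11, -2, 96], [24, -6, 104], [31, -7, 108], [39, -8, 112], [11, -5, 93], [14, -4, 95], [21, -4, 99], [34, -8, 106], [35, -6, 106], [19, -6, 95], [32, -8, 93], [34, -5, 93], [40, -5, 96], [46, -5, 99], [31, -4, 88], [42, -6, 94], [40, -2, 92], [37, -7, 89], [37, -4, 87]]
```

Force rose to 6 N with little motion, so the ring is on its stop. I back off and look.

```bash
python3 -m jog '[[[-4,0,-3,0,0,0,0],[-12,0,-10,0,0,0,0],[-40,0,-40,0,0,0,0],[-60,0,-80,0,0,0,0],[-60,0,-130,0,0,0,0],[-60,0,-180,0,0,0,0],[-60,0,-210,0,0,0,0],[-60,0,-210,0,0,0,0]]]'; python3 -c "
from h import *
avg(2);grab('side','s7');crop('s7',251,138,331,208,8,'c8')
S=ringpts('s7');S=S[(S[:,2]<116)];print(S.round(0).astype(int).tolist())"
```

```text
time: 22.1
position: [0.5513, -0.1385, 0.2351]
tool_rot: [-2.036, -1.74, -0.646]
ft_force: [0.8, -0.5, 0.2]
grip_width: 0.007
grip_force: 0.0
t 22.2 pos [ 0.5508 -0.1351  0.2321] sd [0.0002 0.0009 0.0008] F [-0.31  0.34 -0.94] grip 0.004710162011509234
[[14, -9, 116], [21, -10, 116], [7, 6, 98], [10, -8, 100], [8, -4, 98], [7, 0, 96], [7, 3, 96], [11, 4, 97], [7, 9, 94], [8, -4, 95], [15, -4, 98], [12, 0, 95], [15, 2, 97], [17, 4, 97], [12, 10, 93], [13, -6, 95], [18, -6, 97], [15, -1, 94], [18, 0, 96], [22, 1, 98], [19, 6, 94], [21, 8, 95], [15, -4, 92], [22, -5, 96], [25, -3, 97], [24, 0, 96], [26, 2, 96], [28, 4, 97], [27, 8, 95], [18, -3, 90], [31, -7, 98], [31, -4, 97], [30, 0, 95], [23, 7, 90], [27, 8, 92], [31, -6, 95]]
```

View pics/c8.png

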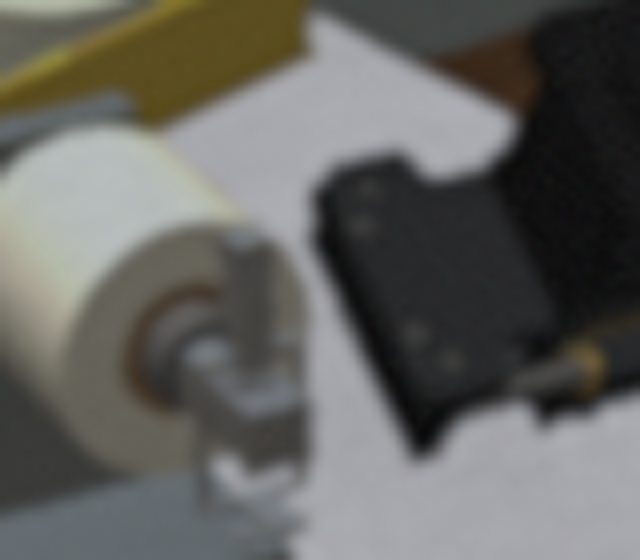

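The tab lies level at z ≈ 96 mm from x = 7 to 31 mm. That means the ring hangs straight down, the pin is upright and home, and the arm is clear.

```bash
python3 -c "
from bench import ctrl
print(ctrl.close_job())"
```

```text
the job is handed in; nothing more can be done
None
```

I handed the job in at about 22 s: the pin is through the shaft's hole with its collar down, the ring hangs straight down at its stop, and the arm is clear of everything. The hand-in gave no verdict back; pin–holder forces stayed near 15 N, and I never went near the jar, carton or tray.

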